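# Shift a honey sample round the gate to the viewing end

## Robot

A 6-joint arm with a two-finger parallel gripper is mounted at the origin on the work surface. World frame = base frame: x ahead of the robot, y to its left, z up, the work surface at z = 0. Lengths are in m, angles in rad, forces in N, time in s.
With the tool pointing down it reaches from about 0.375 to 0.9 m from the base axis. Payload 3.1 kg.
Tool frame: the origin (TCP) lies on the centre line of the jaws, within the pads' length; the fingertips stand 11 mm ahead of it and the grasp point (between the pads) lies 8 mm behind it (manip.nose_length is the distance from the TCP to the fingertips, in m); z points along the fingers, y is the direction in which the jaws open and shut (so a half turn about z gives the same grasp; the last joint's range is limited). The gripper opens to 85 mm and grips with 20 to 120 N. Pads are 22 mm wide; open, the fingers measure 114 mm over their backs; the gripper's body (76 mm by 85 mm) begins 54 mm behind the grasp point. The pads swing forward as they close: fully open they stand 13 mm farther back than shut.
Start: joints at [-1.333, 0.527, 1.433, -0, 1.181, -0.178], TCP at [0.252, -0.572, 0.242] pointing down, gripper open.
Joint ranges: [-3.08, 3.08], [-0.75, 2.2], [0.22, 2.44], [-1.43, 4.57], [0, 2.65], [-2.85, 2.85]. Speed limits (rad/s): [2.79, 2.79, 3.14, 3.14, 3.14, 3.14].

## Interface

Orientations are given as a unit quaternion [x, y, z, w].
In Python, from station import readout, imaging, sign_off, manip gives the robot as it stands.
- The arm moves only by the tool move_arm, never from a script. Its argument "targets" is a list of rows, each an object with "gripper": the opening, from 0 (shut) to 1 (fully open); "travel": the shift along the tool's x, y, z in units of 25 mm (1.0 is 25 mm), a list of three; "rot": the turn, a rotation vector about the tool's x, y, z in units of 5 degrees (1.0 is 5 degrees), a list of three. A call has 1 to 20 rows; each row shifts and turns the commanded pose from where the row before left it, along the tool's axes as they then stand; what a row does not reach is not made up. A row lasts 1/12 s, in which the tool goes at most 41.7 mm and 7.16 degrees, less where a joint would pass 70% of its speed; a pose out of reach is approached as far as the arm can. A call is refused whole if a number of a shift passes 1 or a number of a turn 1, either way. A call with a gripper value outside its range is refused whole. The fingers move at their own pace and stop on an object; "grip_force" is the grip in N (left out, the last holds). Time passes only in rows, so rows that do not move let the fingers close. It gives the time, the measured TCP pose, the force and the opening at its end, in the units of the state.
- readout.sense(): the state, without advancing time (a new reading comes with each control period).
- imaging.snapshot(name): name is "scene" or "top" or "wrist"; returns a dict with "img" (420x560x3 uint8, red, green, blue), "fx", "fy", "cx", "cy" (pixels), "cam_to_world" (4x4, takes a point from camera to world coordinates); the wrist camera has in their place "tool_from_camera" (4x4, takes a point from camera to tool coordinates, whose origin is the TCP and whose axes are the flange's). Camera axes: x right, y down, z forward; pixel columns grow to the right and rows downward; lengths in m; the calibration is good to about 2 mm. A picture is of the moment at which its call begins: read the wrist's pose just before it. There is no depth.
- sign_off(): hands the job in, once; it reports no verdict.
The state is a dict: "t": time; "q": joint angles; "qd": joint speeds; "tau": joint torques, N m; "tcp_pos": TCP position; "tool_rot": TCP orientation; "force": force on the tool from outside, world axes, zero at the start; "ft_torque": the same for the moment, N m; "finger_gap": opening from 0.0 (shut) to 1.0 (fully open).
Only numpy, scipy, OpenCV 4.12 (cv2) and the standard library are available. Lean on these libraries where they do the work, as an engineer would, in place of code of your own. Each camera call takes 0.05 s, during which the arm holds its last target.

## Task

With the fingertips, push the blue sample holder along the L-shaped slot of the specimen stage, round the corner and fully home to the green-marked viewing end, then back the hand off. Only push it: do not lift the holder, and leave the honey jar, the tub and the vial alone.

Things in the scene. Friction and masses are not known exactly. Their poses are not given: they have to be found in the camera images.
- stage: Fixed specimen stage, at any yaw. Round dark foot 200 mm across, 12 mm high; on it a white block 140 (stage x) by 120 mm (stage y), flat top 32 mm above the counter. Top plate 8 mm thick with an L-shaped slot 14 mm wide: long leg along stage +x from the yellow-marked loading end to the corner, then short leg along stage +y to the green-marked viewing end. Origin: centre of underside, on the counter; z up.
- load_end (a point): Point at the yellow-marked loading end of the slot, at the height of the plate's top (32 mm): where the pin's centre is when the holder stands at that end; stage frame (-45, -30) mm. The slot's end wall is 7 mm beyond.
- corner (a point): Point at the slot's corner, at the height of the plate's top: the pin's centre when it is at the corner; stage frame (45, -30) mm. The outer walls of the corner are 7 mm from it.
- view_end (a point): Point at the green-marked viewing end of the slot, at the height of the plate's top: the pin's centre when the holder is home; stage frame (45, 35) mm. The slot's end wall is 7 mm beyond.
- holder: Upright blue cylinder, 28 mm across, 36 to 68 mm above the counter, 0.25 kg. Its 11 mm pin passes down through the slot (1.5 mm play each side) to a 40 mm slippery plastic foot disc on the channel floor; captive, 4 mm up-down play. Light friction (a few newtons move it), no spring. Starts in the long leg within 25 mm of load_end. Origin: centre of foot underside, 12 mm above the counter; z up.
- honey_jar: Amber jar with yellow lid, 66 mm across, 85 mm high, loose on the counter; leave alone. Origin: centre of its underside.
- tub: Yellow tub with white lid, 88 mm across, 63 mm high, loose on the counter; leave alone. Origin: centre of its underside.
- vial: Small amber vial with red cap, 34 mm across, 50 mm high, loose on the counter; leave alone. Origin: centre of its underside.
Things that resemble listed ones, but are neither listed nor needed, are in the scene too. There is more than one size of the stage; the one meant has the size given above. Of the things that look like the holder, the smaller one is meant.

How it is judged:
On the way:
1. the holder is pushed along the long leg to the corner (horizontal distance between holder and corner below 0.01 m), for 0.05 s.
At the end, for the whole second after the job is handed in: The holder's axis is within 5 mm of the viewing-end point, measured level; it stands upright (within 0.1 rad) with its foot down in the channel (less than 2 mm raised) and is at rest (horizontal distance between holder and view_end below 0.005 m and z of holder in the frame of stage below 0.014 m and angle between holder's own z axis and vertical below 0.1 rad and linear speed of holder below 0.01 m/s); the robot touches nothing.
It fails at once if the holder is lifted (raised 3 mm or more off the channel floor) (z of holder in the frame of stage above 0.015 m).
It fails at once if the honey jar is shifted, lifted or tipped (distance of honey_jar from where it was at the start of the episode above 0.02 m or angle between honey_jar's own z axis and vertical above 0.35 rad).
It fails at once if the tub is shifted, lifted or tipped (distance of tub from where it was at the start of the episode above 0.02 m or angle between tub's own z axis and vertical above 0.35 rad).
It fails at once if the vial is shifted, lifted or tipped (distance of vial from where it was at the start of the episode above 0.02 m or angle between vial's own z axis and vertical above 0.35 rad).
It also fails if it takes over 48 s, if anything falls off the work surface, if the arm or the gripper's body presses on something with over 40 N, if the wrist force passes 120 N, or if a joint passes its speed limit or range.

## Working session

There is one attempt and no reset: what is moved stays moved. The work goes in short steps, Python scripts to look and compute and a tool call to move; the robot and the scene stay as the last step left them, time stands still between calls to the robot, and variables do not carry over. Pictures are saved under pics/ and viewed, and the job is handed in when it is done.

Besides the shell and the picture viewer there is one more tool, called after ">>>" by a JSON object that holds its "fn" and its "kwargs", one argument or row to a line. move_arm: Moves the arm, as the interface text tells. Its arguments: {"type":"object","properties":{"targets":{"type":"array"},"grip_force":{"type":"number"}},"required":["targets"]}

```bash
mkdir -p pics && ls
python3 - <<'E'
from station import readout, imaging, sign_off, manip
import cv2, numpy as np, json
s=readout.sense()
print({k:np.round(v,3).tolist() for k,v in s.items()})
print(manip.nose_length, [a for a in dir(manip) if not a.startswith('_')])
import pickle
for n in ["scene","top","wrist"]:
    d=imaging.snapshot(n)
    cv2.imwrite(f"pics/{n}0.png",d["img"][:,:,::-1])
    pickle.dump(d,open(f"{n}0.pkl","wb"))
    print(n,{k:np.round(v,4).tolist() for k,v in d.items() if k!="img"})
E
```

```text
pics
{'t': 0.0, 'q': [-1.333, 0.528, 1.434, 0.0, 1.181, -0.179], 'qd': [0.0, 0.0, 0.001, -0.001, -0.002, -0.001], 'tau': [0.0, -44.234, -17.802, -0.0, 0.009, -0.0], 'tcp_pos': [0.252, -0.571, 0.241], 'tool_rot': [0.978, 0.206, -0.0, -0.001], 'force': [0.392, 0.132, -0.642], 'ft_torque': [-0.058, 0.024, 0.047], 'finger_gap': 0.997}
0.011 ['PlanningError', 'nose_length']
scene {'fx': 425.6715, 'fy': 425.6715, 'cx': 279.2634, 'cy': 205.0374, 'cam_to_world': [[-0.8339, 0.4216, -0.3562, 0.928], [0.5519, 0.6434, -0.5305, 0.4478], [0.0055, -0.639, -0.7692, 0.7353], [0.0, 0.0, 0.0, 1.0]]}
top {'fx': 408.3271, 'fy': 408.3271, 'cx': 286.9691, 'cy': 214.1609, 'cam_to_world': [[0.0191, -0.9891, 0.1463, 0.5155], [-0.9998, -0.0202, -0.006, 0.008], [0.0089, -0.1461, -0.9892, 0.8724], [0.0, 0.0, 0.0, 1.0]]}
wrist {'fx': 367.6116, 'fy': 367.6116, 'cx': 280.5464, 'cy': 208.0569, 'tool_from_camera': [[0.0002, -0.9608, -0.2773, 0.0695], [1.0, 0.0001, 0.0004, 0.001], [-0.0004, -0.2773, 0.9608, -0.1308], [0.0, 0.0, 0.0, 1.0]]}
```

View pics/top0.png

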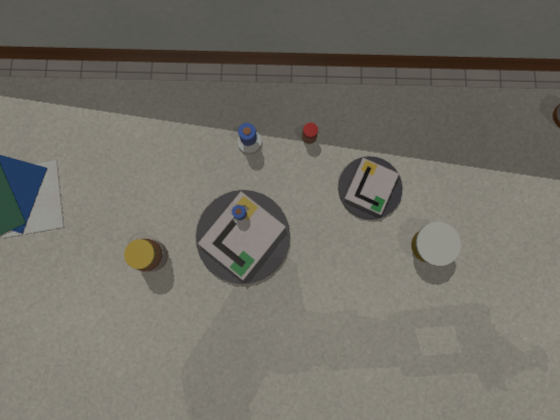

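View pics/scene0.png

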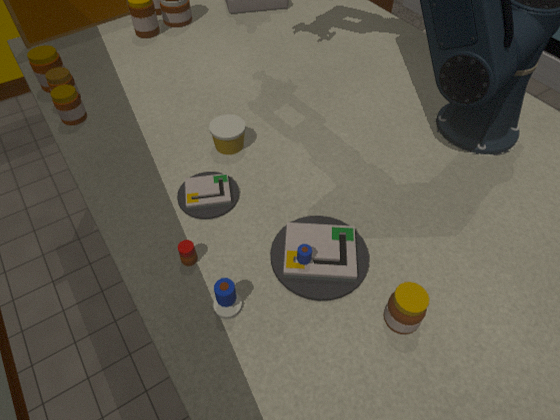

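View pics/wrist0.png

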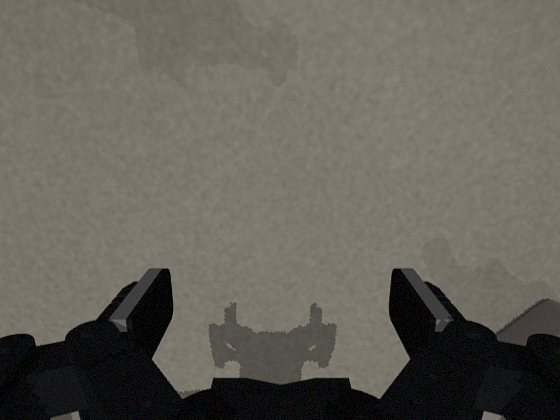

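Candidates, top image. Stages: large at (242,237), small at (370,188). Blue holders: the one standing in the large stage's slot at (239,213), and a larger loose one on a white foot at (248,135). I choose the large stage (foot about 93 px, or about 200 mm) and the smaller holder in its slot. Next I check this in a close crop.

Run:
```python
import cv2,pickle,numpy as np
t=pickle.load(open("top0.pkl","rb"))["img"][:,:,::-1]
s=pickle.load(open("scene0.pkl","rb"))["img"][:,:,::-1]
a=cv2.resize(t[110:290,180:310],None,fx=4,fy=4,interpolation=cv2.INTER_CUBIC)[:600]
# crop y 175..295 x 185..305
a=cv2.resize(t[175:295,185:305],(600,600),interpolation=cv2.INTER_CUBIC)
cv2.imwrite("pics/topcrop.png",a)
b=cv2.resize(s[205:305,205:380],(800,457),interpolation=cv2.INTER_CUBIC)
cv2.imwrite("pics/scenecrop.png",b)
```

```text
(no output)
```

View pics/topcrop.png

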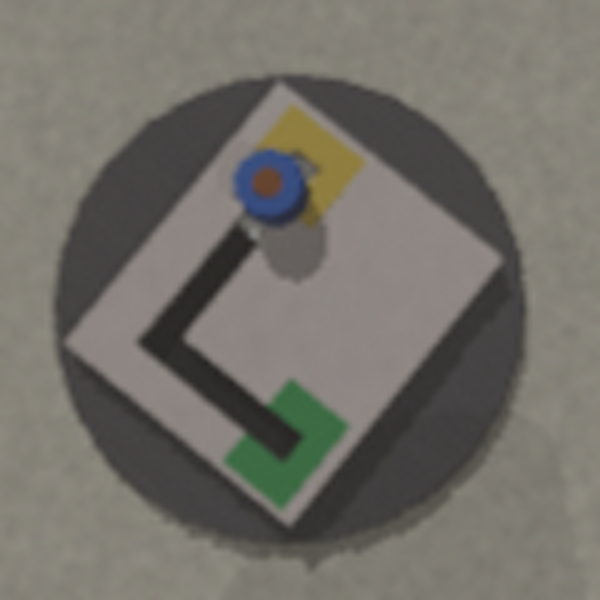

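View pics/scenecrop.png

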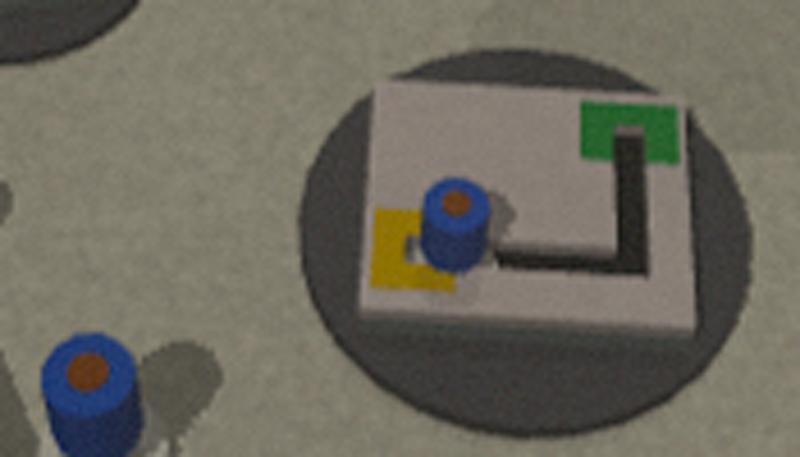

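```bash
cat > h.py <<'E'
import numpy as np, pickle, cv2
from scipy.optimize import least_squares
def proj(d,P):
    P=np.atleast_2d(P); T=np.linalg.inv(d["cam_to_world"])
    c=P@T[:3,:3].T+T[:3,3]
    return np.c_[d["fx"]*c[:,0]/c[:,2]+d["cx"], d["fy"]*c[:,1]/c[:,2]+d["cy"]]
def ray(d,uv,z):
    T=np.asarray(d["cam_to_world"]); v=T[:3,:3]@np.array([(uv[0]-d["cx"])/d["fx"],(uv[1]-d["cy"])/d["fy"],1]); o=T[:3,3]
    return o+v*(z-o[2])/v[2]
def S2W(p,xyz):
    xyz=np.atleast_2d(xyz).astype(float); c,s=np.cos(p[2]),np.sin(p[2])
    R=np.array([[c,-s,0],[s,c,0],[0,0,1]])
    return xyz@R.T+np.array([p[0],p[1],0])
def Rq(q):
    from scipy.spatial.transform import Rotation as R
    return R.from_quat(q).as_matrix()
E
python3 - <<'E'
from h import *
t=pickle.load(open("top0.pkl","rb"));s=pickle.load(open("scene0.pkl","rb"))
f=lambda u,v:(185+(u+.5)/5-.5,175+(v+.5)/5-.5)
g=lambda u,v:(205+u/4.571,205+v/4.571)
model={'A':(-70,-60),'D':(70,-60),'C':(70,60),'B':(-70,60),'oc':(52,-37),'ic':(38,-23),'v1':(52,42),'v2':(38,42)}
pt={'A':f(280,80),'B':f(503,262),'C':f(290,527),'D':f(65,342),'oc':f(138,341),'ic':f(184,340),'v1':f(288,462),'v2':f(303,436)}
ps={'A':g(362,312),'D':g(695,332),'C':g(688,97),'B':g(377,80),'oc':g(648,276)}
def fit(use):
    def r(p):
        out=[]
        for d,pp in use:
            for k in pp:
                out.append(proj(d,S2W(p,np.array([*model[k],32])/1000))[0]-pp[k])
        return np.concatenate(out)
    yaw0=np.arctan2(*(ray(t,pt['D'],.032)-ray(t,pt['A'],.032))[[1,0]])
    c0=np.mean([ray(t,pt[k],.032) for k in 'ABCD'],0)
    o=least_squares(r,[c0[0],c0[1],yaw0]); return o
for n,u in [('top',[(t,pt)]),('scene',[(s,ps)]),('both',[(t,pt),(s,ps)])]:
    o=fit(u); print(n,np.round(o.x,4),np.degrees(o.x[2]).round(2),np.round(o.fun,1))
p=o.x; np.save("stage.npy",p)
for n,q in dict(load=(-45,-30),corner=(45,-30),view=(45,35)).items(): print(n,np.round(S2W(p,np.array([*q,32])/1000),4))
ht=ray(t,f(267,183),.068);hs=ray(s,g(457,203),.068)
for h in(ht,hs):
    c,ss=np.cos(p[2]),np.sin(p[2]);dd=h[:2]-p[:2];print('holder',h.round(4),'stage',np.round([c*dd[0]+ss*dd[1],-ss*dd[0]+c*dd[1]],4))
# other objs
for n,uv,z in [('jar',(140,254),.085),('tub',(439,244),.063),('vial',(311,130),.05),('decoyholder',(248,133),.07),('smallstage',(370,188),.0)]:
    print(n,ray(t,uv,z).round(3))
E
```

```text
top [0.595  0.0954 2.4875] 142.52 [ 0.3  0.3  0.4 -0.6  0.  -0.1 -0.1  0.  -0.5  0.4 -0.  -0.5 -0.8  0.3
  0.6  0.1]
scene [0.5954 0.1011 2.4865] 142.47 [-0.7 -0.7  0.6 -0.3 -0.6  0.2 -0.3 -0.1  0.9  0.8]
both [0.595  0.0975 2.4907] 142.71 [-0.9  0.3 -0.6 -0.8 -0.9 -0.1 -1.1  0.2 -1.5  0.5 -1.1 -0.4 -1.7  0.3
 -0.4  0.1 -1.4 -2.  -0.3 -1.9 -1.7 -1.1 -1.2 -1.2 -0.  -0.7]
load [[0.649  0.0941 0.032 ]]
corner [[0.5774 0.1486 0.032 ]]
view [[0.538  0.0969 0.032 ]]
holder [0.6384 0.1008 0.068 ] stage [-0.0325 -0.0289]
holder [0.6384 0.1042 0.068 ] stage [-0.0304 -0.0316]
jar [0.549 0.283 0.085]
tub [ 0.581 -0.3    0.063]
vial [ 0.817 -0.044  0.05 ]
decoyholder [0.8   0.086 0.07 ]
smallstage [ 0.706 -0.178  0.   ]
```

The crop confirms it: the large stage has its L-slot, yellow loading end and green viewing end, with the small holder about 13 mm from load_end. Next I shut the fingers, turn the tool to the stage axes (tool x = stage −y, tool y = stage −x) and go high over the stage.

>>> {"fn": "move_arm", "kwargs": {
  "targets": [
    {"gripper": 0,"travel": [0,0,0],"rot": [0,0,-0.96]},
    {"gripper": 0,"travel": [0,0,0],"rot": [0,0,-0.96]},
    {"gripper": 0,"travel": [0,0,0],"rot": [0,0,-0.96]},
    {"gripper": 0,"travel": [0,0,0],"rot": [0,0,-0.96]},
    {"gripper": 0,"travel": [0,0,0],"rot": [0,0,-0.96]},
    {"gripper": 0,"travel": [0,0,0],"rot": [0,0,-0.96]},
    {"gripper": 0,"travel": [0.4,0,0],"rot": [0,0,0]},
    {"gripper": 0,"travel": [0.8,-0.1,0],"rot": [0,0,0]},
    {"gripper": 0,"travel": [0.9,-0.1,0],"rot": [0,0,0]},
    {"gripper": 0,"travel": [0.9,-0.1,0],"rot": [0,0,0]},
    {"gripper": 0,"travel": [0.9,-0.1,0],"rot": [0,0,0]},
    {"gripper": 0,"travel": [0.9,-0.1,0],"rot": [0,0,0]},
    {"gripper": 0,"travel": [0.9,-0.1,0],"rot": [0,0,0]},
    {"gripper": 0,"travel": [0.9,-0.1,0],"rot": [0,0,0]},
    {"gripper": 0,"travel": [0.9,-0.1,0],"rot": [0,0,0]},
    {"gripper": 0,"travel": [0.9,-0.1,0],"rot": [0,0,0]},
    {"gripper": 0,"travel": [0.9,-0.1,0],"rot": [0,0,0]},
    {"gripper": 0,"travel": [0.9,-0.1,0],"rot": [0,0,0]},
    {"gripper": 0,"travel": [0.8,-0.1,0],"rot": [0,0,0]},
    {"gripper": 0,"travel": [0.4,-0.1,0],"rot": [0,0,0]}
  ]
}}

```text
t: 1.82
tcp_pos: [0.4004, -0.3226, 0.2422]
tool_rot: [0.896, 0.443, 0.0, -0.001]
force: [-0.6, -0.7, 0.0]
finger_gap: 0.002
```

>>> {"fn": "move_arm", "kwargs": {
  "targets": [
    {"gripper": 0,"travel": [0.6,-0.05,0],"rot": [0,0,0]},
    {"gripper": 0,"travel": [1.0,-0.05,0],"rot": [0,0,0]},
    {"gripper": 0,"travel": [1.0,-0.05,0],"rot": [0,0,0]},
    {"gripper": 0,"travel": [1.0,-0.05,0],"rot": [0,0,0]},
    {"gripper": 0,"travel": [1.0,-0.05,0],"rot": [0,0,0]},
    {"gripper": 0,"travel": [1.0,-0.05,0],"rot": [0,0,0]},
    {"gripper": 0,"travel": [1.0,-0.05,0],"rot": [0,0,0]},
    {"gripper": 0,"travel": [1.0,-0.05,0],"rot": [0,0,0]},
    {"gripper": 0,"travel": [1.0,-0.05,0],"rot": [0,0,0]},
    {"gripper": 0,"travel": [1.0,-0.05,0],"rot": [0,0,0]},
    {"gripper": 0,"travel": [1.0,-0.05,0],"rot": [0,0,0]},
    {"gripper": 0,"travel": [1.0,-0.05,0],"rot": [0,0,0]},
    {"gripper": 0,"travel": [1.0,-0.05,0],"rot": [0,0,0]},
    {"gripper": 0,"travel": [1.0,-0.05,0],"rot": [0,0,0]},
    {"gripper": 0,"travel": [1.0,-0.05,0],"rot": [0,0,0]},
    {"gripper": 0,"travel": [1.0,-0.05,0],"rot": [0,0,0]},
    {"gripper": 0,"travel": [1.0,-0.05,0],"rot": [0,0,0]},
    {"gripper": 0,"travel": [1.0,-0.05,0],"rot": [0,0,0]},
    {"gripper": 0,"travel": [0.9,-0.05,0],"rot": [0,0,0]},
    {"gripper": 0,"travel": [0.5,-0.05,0],"rot": [0,0,0]}
  ]
}}

```text
t: 3.48
tcp_pos: [0.6691, 0.0693, 0.242]
tool_rot: [0.896, 0.443, 0.0, -0.0]
force: [0.6, -0.9, -0.5]
finger_gap: -0.001
```

Run:
```python
from station import readout, imaging
import cv2,pickle,numpy as np
s=readout.sense(); d=imaging.snapshot("wrist")
pickle.dump((s,d),open("w1.pkl","wb")); cv2.imwrite("pics/w1.png",d["img"][:,:,::-1])
print(s["t"],np.round(s["tcp_pos"],4),np.round(s["tool_rot"],4),s["finger_gap"],np.round(s["q"],2))
```

```text
3.4833 [0.6691 0.0693 0.242 ] [ 8.963e-01  4.433e-01  4.000e-04 -1.000e-04] -0.0012270529815136858 [-0.06  0.59  1.3   0.    1.24  0.59]
```

View pics/w1.png

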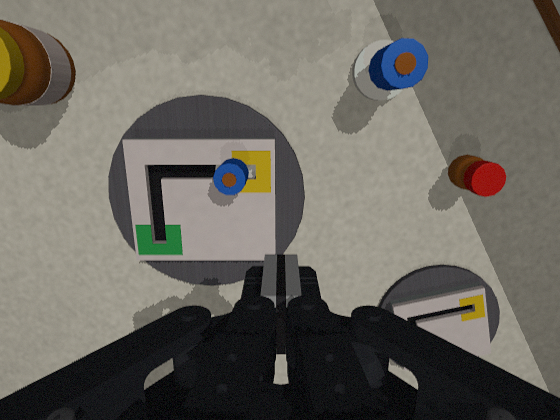

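The wrist view shows the stage with its plate corners near (124,139), (275,139), (275,262), (140,261). The holder cap is at (230,179) and the fingertips are near (282,258). I'll fit the stage from this view.

Run:
```python
import cv2,pickle
s,d=pickle.load(open("w1.pkl","rb")); im=d["img"][:,:,::-1]
a=cv2.resize(im[125:275,110:310],(800,600),interpolation=cv2.INTER_CUBIC)
cv2.imwrite("pics/w1c.png",a)
```

```text
(no output)
```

View pics/w1c.png

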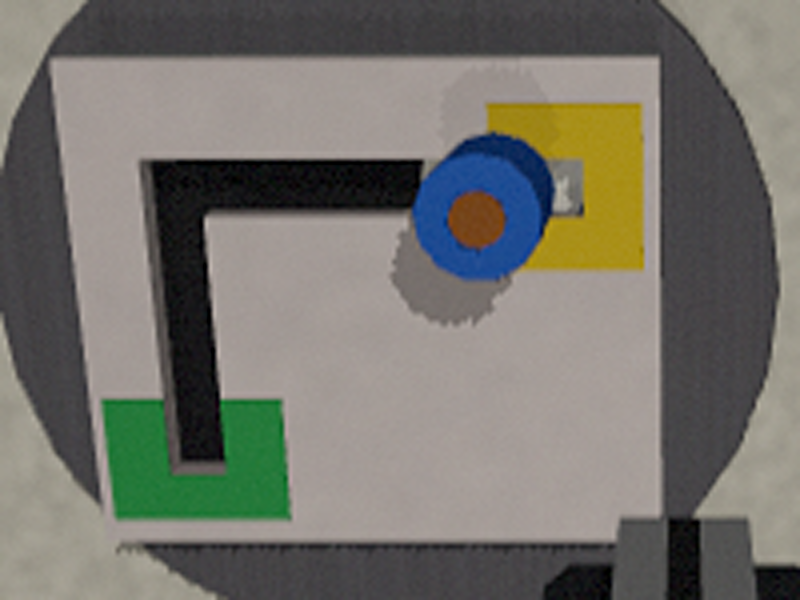

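Run:
```python
from h import *
s,d=pickle.load(open("w1.pkl","rb"))
T=np.eye(4);T[:3,:3]=Rq(s["tool_rot"]);T[:3,3]=s["tcp_pos"]
d["cam_to_world"]=T@np.asarray(d["tool_from_camera"])
f=lambda u,v:np.array((110+(u+.5)/4-.5,125+(v+.5)/4-.5))
m={(70,-60):(50,57),(-70,-60):(659,57),(70,60):(107,543),(52,-37):(141,160),(38,-23):(205,213),(52,42):(172,474),(38,42):(225,472),(-52,-37):(584,160),(-52,-23):(584,216)}
X=np.array([[*k,32] for k in m])/1000; U=np.array([f(*v) for v in m.values()])
p0=np.load("stage.npy")
o=least_squares(lambda p:(proj(d,S2W(p,X))-U).ravel(),p0)
p=o.x; print(p.round(4),np.degrees(p[2]).round(2)); print(o.fun.reshape(-1,2).round(1).tolist())
# with height free
o2=least_squares(lambda p:(proj(d,S2W(p,X)+[0,0,p[3]])-U).ravel(),[*p0,0]); print('zfree',o2.x.round(4),o2.fun.round(1).tolist())
np.save("stage_w.npy",p)
def st(w,p=p):
    c,ss=np.cos(p[2]),np.sin(p[2]);dd=np.array(w[:2])-p[:2];return np.array([c*dd[0]+ss*dd[1],-ss*dd[0]+c*dd[1]])
h=ray(d,f(480,214),.068); print('holder',h.round(4),st(h).round(4))
print('tcp in stage',st(s["tcp_pos"]).round(4))
# fingertip check
tip=np.array(s["tcp_pos"])+[0,0,-.011]; print('tip px',proj(d,tip).round(1))
for n,q in dict(load=(-45,-30),corner=(45,-30),view=(45,35)).items(): print(n,S2W(p,np.array([*q,32])/1000).round(4))
tx=np.degrees(np.arctan2(T[1,0],T[0,0]));print('tool x yaw',tx,'stage -y yaw',np.degrees(p[2])-90)
```

```text
[0.5957 0.0959 2.4893] 142.63
[[-0.2, 0.1], [0.6, 0.2], [-0.2, -0.5], [-0.7, -0.6], [-0.3, 0.9], [-0.3, 0.0], [0.6, 0.5], [0.1, -0.6], [0.4, 0.1]]
zfree [ 5.9530e-01  9.5900e-02  2.4893e+00 -1.1000e-03] [0.0, 0.3, 0.3, 0.3, -0.1, -0.7, -0.5, -0.6, -0.2, 0.9, -0.2, -0.2, 0.6, 0.3, -0.1, -0.6, 0.2, 0.2]
holder [0.64   0.1009 0.068 ] [-0.0322 -0.0309]
tcp in stage [-0.0745 -0.0234]
tip px [[279.3 272.2]]
load [[0.6497 0.0924 0.032 ]]
corner [[0.5781 0.1471 0.032 ]]
view [[0.5387 0.0954 0.032 ]]
tool x yaw 52.6356015005566 stage -y yaw 52.62771206984627
```

The yaw matches within 0.01°. The holder is at stage (−32, −31) mm. The pads' ±x sides are flat over their full height, so I push along tool x. I turn 90° so that tool x = stage +x.

>>> {"fn": "move_arm", "kwargs": {
  "targets": [
    {"gripper": 0,"travel": [0,0,0],"rot": [0,0,-1]},
    {"gripper": 0,"travel": [0,0,0],"rot": [0,0,-1]},
    {"gripper": 0,"travel": [0,0,0],"rot": [0,0,-1]},
    {"gripper": 0,"travel": [0,0,0],"rot": [0,0,-1]},
    {"gripper": 0,"travel": [0,0,0],"rot": [0,0,-1]},
    {"gripper": 0,"travel": [0,0,0],"rot": [0,0,-1]},
    {"gripper": 0,"travel": [0,0,0],"rot": [0,0,-1]},
    {"gripper": 0,"travel": [0,0,0],"rot": [0,0,-1]},
    {"gripper": 0,"travel": [0,0,0],"rot": [0,0,-1]},
    {"gripper": 0,"travel": [0,0,0],"rot": [0,0,-1]},
    {"gripper": 0,"travel": [0,0,0],"rot": [0,0,-1]},
    {"gripper": 0,"travel": [0,0,0],"rot": [0,0,-1]},
    {"gripper": 0,"travel": [0,0,0],"rot": [0,0,-1]},
    {"gripper": 0,"travel": [0,0,0],"rot": [0,0,-1]},
    {"gripper": 0,"travel": [0,0,0],"rot": [0,0,-1]},
    {"gripper": 0,"travel": [0,0,0],"rot": [0,0,-1]},
    {"gripper": 0,"travel": [0,0,0],"rot": [0,0,-1]},
    {"gripper": 0,"travel": [0,0,0],"rot": [0,0,-1]},
    {"gripper": 0,"travel": [0,0.28,0],"rot": [0,0,0]},
    {"gripper": 0,"travel": [0,0,0],"rot": [0,0,0]}
  ]
}}

```text
t: 5.2
tcp_pos: [0.6726, 0.0727, 0.2423]
tool_rot: [0.322, 0.947, 0.0, 0.0]
force: [-0.0, 0.3, 0.9]
finger_gap: 0.0
```

```bash
cat >> h.py <<'E'
P=np.array([0.5957,0.0959,2.4893])
def st(w,p=P):
    c,ss=np.cos(p[2]),np.sin(p[2]);dd=np.array(w[:2])-p[:2];return np.array([c*dd[0]+ss*dd[1],-ss*dd[0]+c*dd[1]])
def look(name):
    from station import readout, imaging
    s=readout.sense(); d=imaging.snapshot("wrist")
    T=np.eye(4);T[:3,:3]=Rq(s["tool_rot"]);T[:3,3]=s["tcp_pos"]
    d["cam_to_world"]=T@np.asarray(d["tool_from_camera"])
    pickle.dump((s,d),open(name+".pkl","wb")); cv2.imwrite("pics/"+name+".png",d["img"][:,:,::-1])
    print('t',round(s["t"],2),'tcp',np.round(s["tcp_pos"],4),'stage mm',(1000*st(s["tcp_pos"])).round(1),'yaw',np.degrees(np.arctan2(T[1,0],T[0,0])).round(2),'F',np.round(s["force"],1),'tool z',T[:3,2].round(3))
    return s,d
E
python3 -c "
from h import *
look('w2')"
```

```text
t 5.2 tcp [0.6726 0.0727 0.2423] stage mm [-75.2 -28.2] yaw 142.44 F [-0.   0.3  0.9] tool z [ 0.  0. -1.]
```

View pics/w2.png

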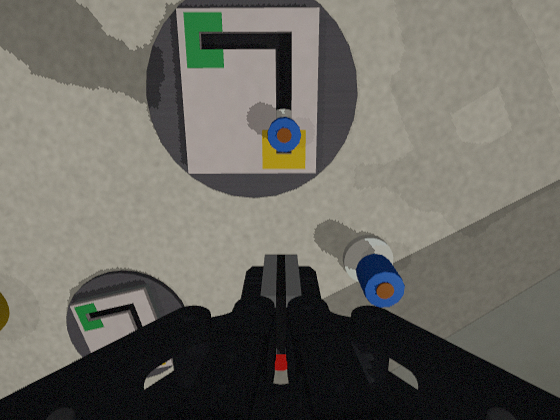

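The holder cap is at (284,134), straight ahead of the fingertips at (281,256). The path down is clear, so I descend to about 52 mm TCP height (tip about 41 mm) behind the holder.

>>> {"fn": "move_arm", "kwargs": {
  "targets": [
    {"gripper": 0,"travel": [0,0.08,0.5],"rot": [0,0,0]},
    {"gripper": 0,"travel": [0,0,0.9],"rot": [0,0,0]},
    {"gripper": 0,"travel": [0,0,0.9],"rot": [0,0,0]},
    {"gripper": 0,"travel": [0,0,0.9],"rot": [0,0,0]},
    {"gripper": 0,"travel": [0,0,0.9],"rot": [0,0,0]},
    {"gripper": 0,"travel": [0,0,0.9],"rot": [0,0,0]},
    {"gripper": 0,"travel": [0,0,0.9],"rot": [0,0,0]},
    {"gripper": 0,"travel": [0,0,0.7],"rot": [0,0,0]},
    {"gripper": 0,"travel": [0,0,0.5],"rot": [0,0,0]},
    {"gripper": 0,"travel": [0,0,0.3],"rot": [0,0,0]},
    {"gripper": 0,"travel": [0,0,0.2],"rot": [0,0,0]},
    {"gripper": 0,"travel": [0,0,0],"rot": [0,0,0]},
    {"gripper": 0,"travel": [0,0,0],"rot": [0,0,0]}
  ]
}}

```text
t: 6.33
tcp_pos: [0.6741, 0.0743, 0.0528]
tool_rot: [0.321, 0.947, 0.0, 0.001]
force: [-0.3, -0.4, 0.4]
finger_gap: 0.003
```

```bash
python3 -c "
from h import *
look('w3')"
```

```text
t 6.33 tcp [0.6741 0.0743 0.0528] stage mm [-75.5 -30.4] yaw 142.61 F [-0.3 -0.4  0.4] tool z [ 0.001 -0.    -1.   ]
```

View pics/w3.png

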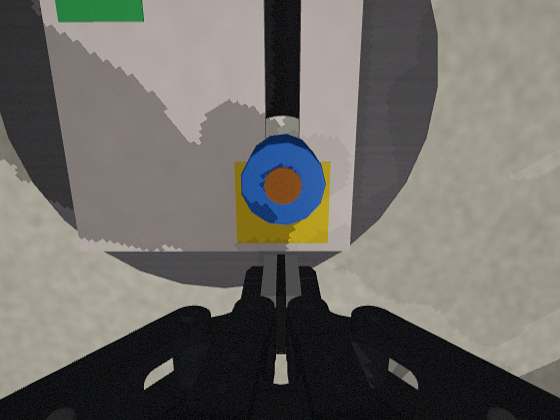

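The fingertips (y≈254) stand just behind the holder (cap at (283,186)) and are centred on the slot at (282,60). I push gently along tool +x.

>>> {"fn": "move_arm", "kwargs": {
  "targets": [
    {"gripper": 0,"travel": [0.15,0,0],"rot": [0,0,0]},
    {"gripper": 0,"travel": [0.2,0,0],"rot": [0,0,0]},
    {"gripper": 0,"travel": [0.15,0,0],"rot": [0,0,0]},
    {"gripper": 0,"travel": [0.15,0,0],"rot": [0,0,0]},
    {"gripper": 0,"travel": [0.15,0,0],"rot": [0,0,0]},
    {"gripper": 0,"travel": [0.15,0,0],"rot": [0,0,0]},
    {"gripper": 0,"travel": [0.15,0,0],"rot": [0,0,0]},
    {"gripper": 0,"travel": [0.2,0,0],"rot": [0,0,0]},
    {"gripper": 0,"travel": [0.2,0,0],"rot": [0,0,0]},
    {"gripper": 0,"travel": [0.2,0,0],"rot": [0,0,0]},
    {"gripper": 0,"travel": [0.2,0,0],"rot": [0,0,0]},
    {"gripper": 0,"travel": [0.2,0,0],"rot": [0,0,0]}
  ]
}}

```text
t: 7.38
tcp_pos: [0.6315, 0.1065, 0.0523]
tool_rot: [0.32, 0.947, -0.0, -0.0]
force: [0.5, -0.1, -0.4]
finger_gap: -0.002
```

```bash
python3 -c "
from h import *
look('w4')"
```

```text
t 7.38 tcp [0.6315 0.1065 0.0523] stage mm [-22.  -30.1] yaw 142.62 F [ 0.5 -0.1 -0.4] tool z [-0. -0. -1.]
```

View pics/w4.png

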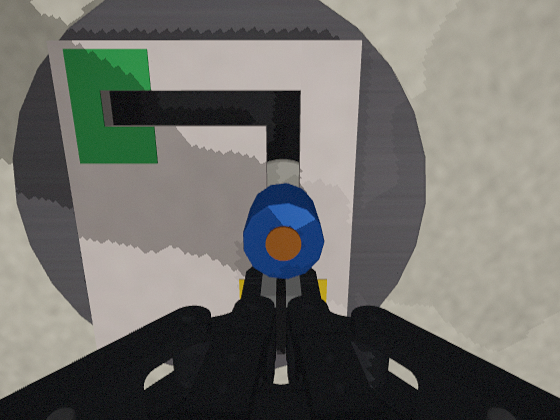

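The holder (cap at (284,240)) rides against the fingertips, with no visible tilt. I keep pushing.

>>> {"fn": "move_arm", "kwargs": {
  "targets": [
    {"gripper": 0,"travel": [0.15,0,0],"rot": [0,0,0]},
    {"gripper": 0,"travel": [0.2,0,0],"rot": [0,0,0]},
    {"gripper": 0,"travel": [0.2,0,0],"rot": [0,0,0]},
    {"gripper": 0,"travel": [0.2,0,0],"rot": [0,0,0]},
    {"gripper": 0,"travel": [0.2,0,0],"rot": [0,0,0]},
    {"gripper": 0,"travel": [0.2,0,0],"rot": [0,0,0]},
    {"gripper": 0,"travel": [0.15,0,0],"rot": [0,0,0]},
    {"gripper": 0,"travel": [0.1,0,0],"rot": [0,0,0]},
    {"gripper": 0,"travel": [0,0,0],"rot": [0,0,0]},
    {"gripper": 0,"travel": [0,0,0],"rot": [0,0,0]}
  ]
}}

```text
t: 8.27
tcp_pos: [0.6039, 0.1276, 0.0523]
tool_rot: [0.32, 0.947, -0.0, -0.0]
force: [0.3, 0.3, -0.0]
finger_gap: -0.001
```

```bash
python3 -c "
from h import *
s,d=look('w5')
_,d4=pickle.load(open('w4.pkl','rb'))
print('w4 holder',1e3*st(ray(d4,(284,238),.068)))
from station import imaging
for n in ('top','scene'):
    e=imaging.snapshot(n); pickle.dump(e,open(n+'5.pkl','wb')); cv2.imwrite('pics/'+n+'5.png',e['img'][:,:,::-1])
"
```

```text
t 8.27 tcp [0.6039 0.1276 0.0523] stage mm [ 12.7 -30.1] yaw 142.64 F [ 0.3  0.3 -0. ] tool z [-0.  0. -1.]
w4 holder [  4.34676702 -29.92356143]
```

View pics/w5.png

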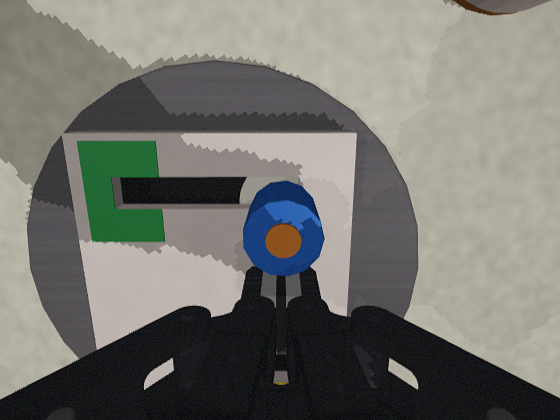

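View pics/scene5.png

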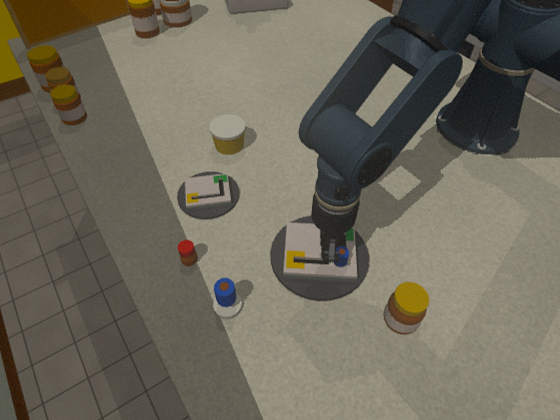

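The holder is at about stage x = 38 mm. I creep up to the corner wall.

>>> {"fn": "move_arm", "kwargs": {
  "targets": [
    {"gripper": 0,"travel": [0.06,0,0],"rot": [0,0,0]},
    {"gripper": 0,"travel": [0.06,0,0],"rot": [0,0,0]},
    {"gripper": 0,"travel": [0.06,0,0],"rot": [0,0,0]},
    {"gripper": 0,"travel": [0.06,0,0],"rot": [0,0,0]},
    {"gripper": 0,"travel": [0.05,0,0],"rot": [0,0,0]},
    {"gripper": 0,"travel": [0,0,0],"rot": [0,0,0]}
  ]
}}

```text
t: 8.92
tcp_pos: [0.598, 0.132, 0.0524]
tool_rot: [0.32, 0.947, -0.0, -0.0]
force: [-0.6, -1.2, -0.1]
finger_gap: -0.002
```

```bash
python3 -c "
from h import *
s,d=look('w6')
im=d['img'][:,:,::-1]
cv2.imwrite('pics/w6c.png',cv2.resize(im[120:300,160:400],(800,600),interpolation=cv2.INTER_CUBIC))
"
```

```text
t 8.92 tcp [0.598  0.132  0.0524] stage mm [ 20.1 -30.1] yaw 142.63 F [-0.6 -1.2 -0.1] tool z [-0.  0. -1.]
```

View pics/w6c.png

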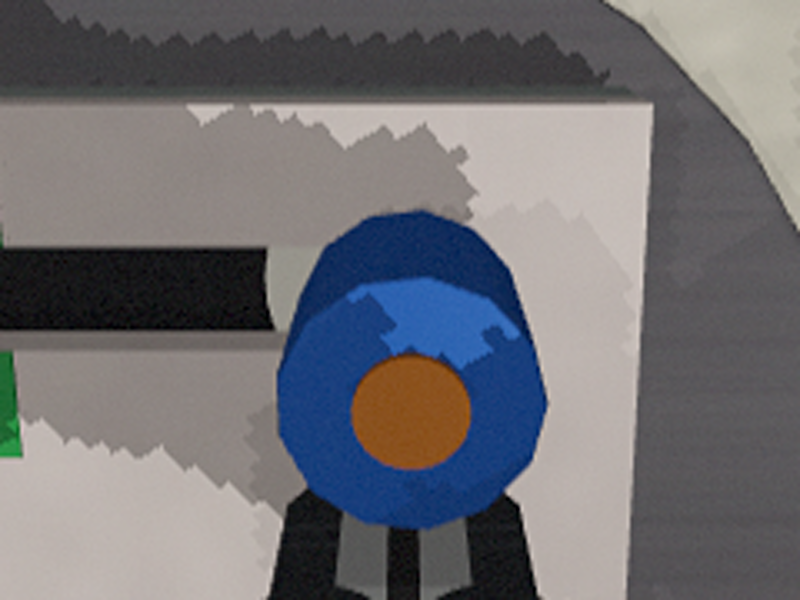

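```bash
python3 -c "
from h import *
s,d=pickle.load(open('w6.pkl','rb'))
f=lambda u,v:(160+(u+.5)/3.333-.5,120+(v+.5)/3.333-.5)
print('front bottom edge', 1e3*st(ray(d,f(412,210),.036)))
print('cap centre', 1e3*st(ray(d,f(411,402),.068)), 1e3*st(ray(d,f(411,411),.068)))
print('plate edge x=70?', 1e3*st(ray(d,f(400,102),.032)))
print('slot wall 52?', 1e3*st(ray(d,f(150,248),.032)),'inner 38?',1e3*st(ray(d,f(150,331),.032)))
print('foot disc edge', 1e3*st(ray(d,f(266,285),.016)))
"
```

```text
front bottom edge [ 58.36954497 -29.8839881 ]
cap centre [ 45.60996504 -29.57950348] [ 44.64273512 -29.58152138]
plate edge x=70? [ 71.04601641 -28.4097312 ]
slot wall 52? [52.5713611   3.35535151] inner 38? [41.49979845  3.98801939]
foot disc edge [43.19668037 -9.37626602]
```

The holder is at about x = 44–45 mm. I nudge on until the wall is felt.

>>> {"fn": "move_arm", "kwargs": {
  "targets": [
    {"gripper": 0,"travel": [0.04,0,0],"rot": [0,0,0]},
    {"gripper": 0,"travel": [0.04,0,0],"rot": [0,0,0]},
    {"gripper": 0,"travel": [0,0,0],"rot": [0,0,0]}
  ]
}}

```text
t: 9.22
tcp_pos: [0.5971, 0.133, 0.0525]
tool_rot: [0.32, 0.947, 0.0, 0.001]
force: [0.5, -0.3, -0.4]
finger_gap: 0.001
```

>>> {"fn": "move_arm", "kwargs": {
  "targets": [
    {"gripper": 0,"travel": [0.04,0,0],"rot": [0,0,0]},
    {"gripper": 0,"travel": [0.04,0,0],"rot": [0,0,0]},
    {"gripper": 0,"travel": [0,0,0],"rot": [0,0,0]}
  ]
}}

```text
t: 9.47
tcp_pos: [0.5967, 0.1339, 0.053]
tool_rot: [0.32, 0.947, 0.0, 0.002]
force: [4.1, -2.3, 2.5]
finger_gap: -0.002
```

```bash
python3 -c "
from h import *
s,d=look('w7')
im=d['img'][:,:,::-1]
cv2.imwrite('pics/w7c.png',cv2.resize(im[120:300,160:400],(800,600),interpolation=cv2.INTER_CUBIC))
"
```

```text
t 9.47 tcp [0.5967 0.1339 0.053 ] stage mm [ 22.3 -30.8] yaw 142.63 F [ 4.1 -2.3  2.5] tool z [ 0.004 -0.    -1.   ]
```

View pics/w7c.png

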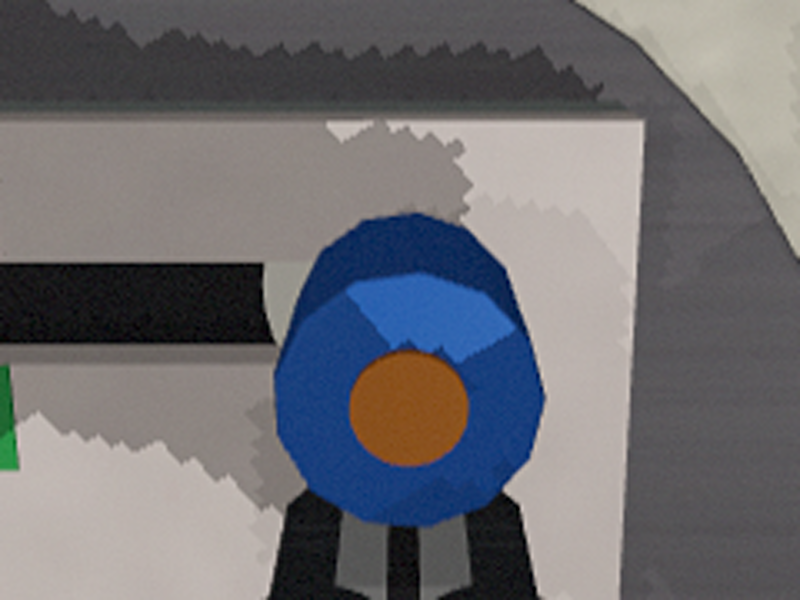

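The wall is felt (about 5 N), so the holder is at the corner. I back off, rise clear of the cap and start turning back 90° for the second leg.

>>> {"fn": "move_arm", "kwargs": {
  "targets": [
    {"gripper": 0,"travel": [-0.1,0,0],"rot": [0,0,0]},
    {"gripper": 0,"travel": [-0.3,0,0],"rot": [0,0,0]},
    {"gripper": 0,"travel": [-0.6,0,0],"rot": [0,0,0]},
    {"gripper": 0,"travel": [0,0,-0.6],"rot": [0,0,0]},
    {"gripper": 0,"travel": [0,0,-0.9],"rot": [0,0,0]},
    {"gripper": 0,"travel": [0,0,-0.9],"rot": [0,0,0]},
    {"gripper": 0,"travel": [0,0,0],"rot": [0,0,1]},
    {"gripper": 0,"travel": [0,0,0],"rot": [0,0,1]},
    {"gripper": 0,"travel": [0,0,0],"rot": [0,0,1]},
    {"gripper": 0,"travel": [0,0,0],"rot": [0,0,1]},
    {"gripper": 0,"travel": [0,0,0],"rot": [0,0,1]},
    {"gripper": 0,"travel": [0,0,0],"rot": [0,0,1]},
    {"gripper": 0,"travel": [0,0,0],"rot": [0,0,1]},
    {"gripper": 0,"travel": [0,0,0],"rot": [0,0,1]},
    {"gripper": 0,"travel": [0,0,0],"rot": [0,0,1]}
  ]
}}

```text
t: 10.77
tcp_pos: [0.6135, 0.1192, 0.1114]
tool_rot: [0.66, 0.751, -0.001, -0.002]
force: [-0.9, -0.3, 0.7]
finger_gap: -0.001
```

>>> {"fn": "move_arm", "kwargs": {
  "targets": [
    {"gripper": 0,"travel": [0,0,0],"rot": [0,0,1]},
    {"gripper": 0,"travel": [0,0,0],"rot": [0,0,1]},
    {"gripper": 0,"travel": [0,0,0],"rot": [0,0,1]},
    {"gripper": 0,"travel": [0,0,0],"rot": [0,0,1]},
    {"gripper": 0,"travel": [0,0,0],"rot": [0,0,1]},
    {"gripper": 0,"travel": [0,0,0],"rot": [0,0,1]},
    {"gripper": 0,"travel": [0,0,0],"rot": [0,0,1]},
    {"gripper": 0,"travel": [0,0,0],"rot": [0,0,1]},
    {"gripper": 0,"travel": [0,0,0],"rot": [0,0,1]},
    {"gripper": 0,"travel": [0.4,-0.4,0],"rot": [0,0,0]},
    {"gripper": 0,"travel": [0.5,-0.5,0],"rot": [0,0,0]},
    {"gripper": 0,"travel": [0.5,-0.5,0],"rot": [0,0,0]},
    {"gripper": 0,"travel": [0.3,-0.4,0],"rot": [0,0,0]},
    {"gripper": 0,"travel": [0,-0.1,0],"rot": [0,0,0]},
    {"gripper": 0,"travel": [0,0,0],"rot": [0,0,0]},
    {"gripper": 0,"travel": [0,0,0],"rot": [0,0,0]}
  ]
}}

```text
t: 12.1
tcp_pos: [0.6026, 0.1817, 0.1121]
tool_rot: [0.896, 0.444, -0.0, -0.0]
force: [-0.7, 0.1, -0.7]
finger_gap: 0.002
```

```bash
python3 -c "
from h import *
s,d=look('w8')
"
```

```text
t 12.1 tcp [0.6026 0.1817 0.1121] stage mm [ 46.6 -72.3] yaw 52.7 F [-0.7  0.1 -0.7] tool z [-0.001 -0.    -1.   ]
```

View pics/w8.png

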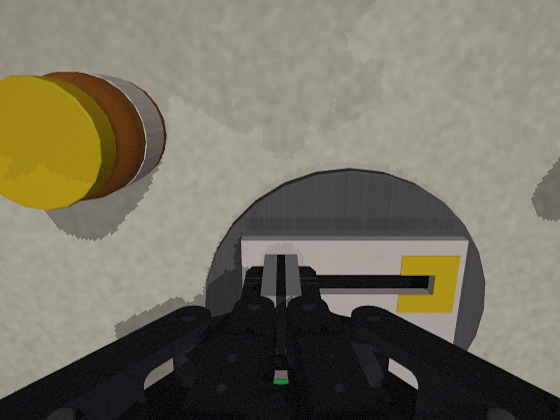

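The fingertips (281,256) stand beyond the plate's −y edge, and the holder is hidden behind the fingers, in line with the short leg. The jar at (80,140) is well clear. I descend.

>>> {"fn": "move_arm", "kwargs": {
  "targets": [
    {"gripper": 0,"travel": [0,0.03,0.5],"rot": [0,0,0]},
    {"gripper": 0,"travel": [0,0,0.8],"rot": [0,0,0]},
    {"gripper": 0,"travel": [0,0,0.6],"rot": [0,0,0]},
    {"gripper": 0,"travel": [0,0,0.3],"rot": [0,0,0]},
    {"gripper": 0,"travel": [0,0,0.2],"rot": [0,0,0]},
    {"gripper": 0,"travel": [0,0,0],"rot": [0,0,0]},
    {"gripper": 0,"travel": [0,0,0],"rot": [0,0,0]}
  ]
}}

```text
t: 12.73
tcp_pos: [0.6039, 0.1809, 0.0523]
tool_rot: [0.896, 0.443, 0.0, 0.0]
force: [0.4, 0.1, 0.3]
finger_gap: 0.001
```

```bash
python3 -c "
from h import *
s,d=look('w9')
from station import imaging
e=imaging.snapshot('scene'); pickle.dump(e,open('scene9.pkl','wb'))
cv2.imwrite('pics/scene9c.png',cv2.resize(e['img'][200:320,260:420,::-1],(800,600),interpolation=cv2.INTER_CUBIC))
"
```

```text
t 12.73 tcp [0.6039 0.1809 0.0523] stage mm [ 45.1 -72.6] yaw 52.6 F [0.4 0.1 0.3] tool z [ 0.  0. -1.]
```

View pics/scene9c.png

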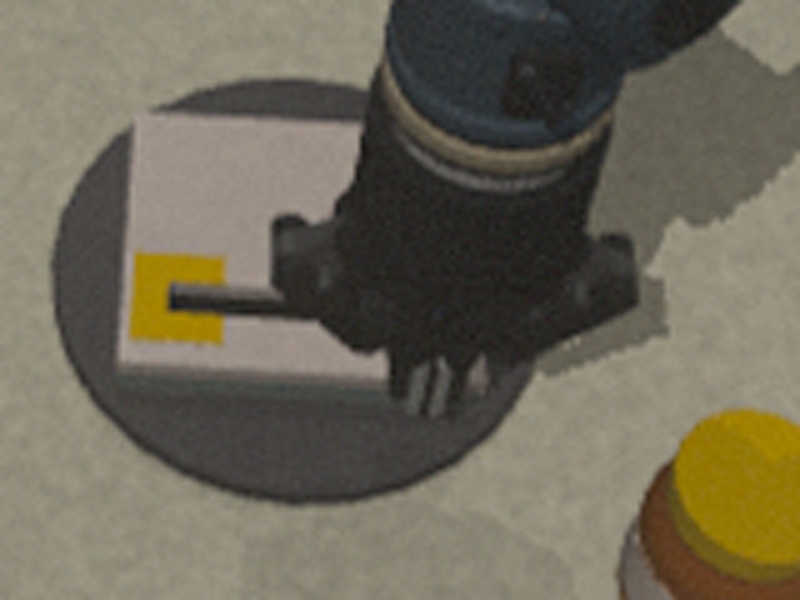

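The hand is down on the −y side of the holder and clear of the jar. Now I push along tool −x (stage +y), first half.

>>> {"fn": "move_arm", "kwargs": {
  "targets": [
    {"gripper": 0,"travel": [-0.15,0,0],"rot": [0,0,0]},
    {"gripper": 0,"travel": [-0.2,0,0],"rot": [0,0,0]},
    {"gripper": 0,"travel": [-0.2,0,0],"rot": [0,0,0]},
    {"gripper": 0,"travel": [-0.1,0,0],"rot": [0,0,0]},
    {"gripper": 0,"travel": [-0.1,0,0],"rot": [0,0,0]},
    {"gripper": 0,"travel": [-0.1,0,0],"rot": [0,0,0]},
    {"gripper": 0,"travel": [-0.1,0,0],"rot": [0,0,0]},
    {"gripper": 0,"travel": [-0.1,0,0],"rot": [0,0,0]}
  ]
}}

```text
t: 13.5
tcp_pos: [0.5879, 0.1603, 0.0525]
tool_rot: [0.896, 0.443, 0.0, 0.0]
force: [-0.1, 0.6, 1.4]
finger_gap: 0.001
```

```bash
python3 -c "
from h import *
s,d=look('w10')
"
```

```text
t 13.5 tcp [0.5879 0.1603 0.0525] stage mm [ 45.3 -46.4] yaw 52.62 F [-0.1  0.6  1.4] tool z [ 0.001  0.    -1.   ]
```

View pics/w10.png

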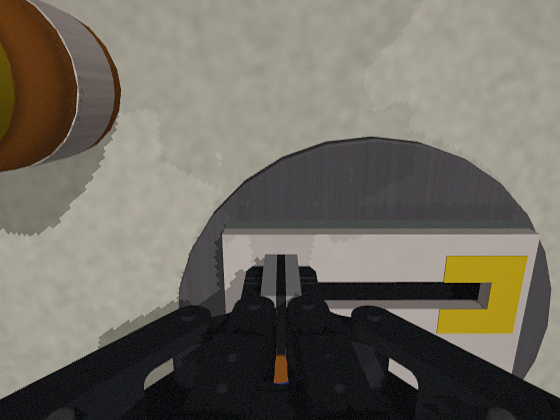

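The orange dot shows through the finger gap at (281,370): the holder is ahead of the fingers and moving, with low force. I keep pushing.

>>> {"fn": "move_arm", "kwargs": {
  "targets": [
    {"gripper": 0,"travel": [-0.15,0,0],"rot": [0,0,0]},
    {"gripper": 0,"travel": [-0.2,0,0],"rot": [0,0,0]},
    {"gripper": 0,"travel": [-0.2,0,0],"rot": [0,0,0]},
    {"gripper": 0,"travel": [-0.2,0,0],"rot": [0,0,0]},
    {"gripper": 0,"travel": [-0.2,0,0],"rot": [0,0,0]},
    {"gripper": 0,"travel": [-0.2,0,0],"rot": [0,0,0]},
    {"gripper": 0,"travel": [-0.2,0,0],"rot": [0,0,0]},
    {"gripper": 0,"travel": [-0.2,0,0],"rot": [0,0,0]},
    {"gripper": 0,"travel": [-0.2,0,0],"rot": [0,0,0]},
    {"gripper": 0,"travel": [-0.1,0,0],"rot": [0,0,0]},
    {"gripper": 0,"travel": [-0.1,0,0],"rot": [0,0,0]},
    {"gripper": 0,"travel": [0,0,0],"rot": [0,0,0]}
  ]
}}

```text
t: 14.55
tcp_pos: [0.5575, 0.1212, 0.0522]
tool_rot: [0.896, 0.443, -0.001, -0.0]
force: [1.2, 0.5, -0.6]
finger_gap: 0.001
```

```bash
python3 -c "
from h import *
s,d=look('w11')
from station import imaging
out=[]
for n in ('top','scene'):
    e=imaging.snapshot(n); pickle.dump(e,open(n+'11.pkl','wb'))
    out.append(e['img'][:,:,::-1])
a=cv2.resize(out[0][175:295,185:305],(400,400),interpolation=cv2.INTER_CUBIC)
b=cv2.resize(out[1][205:305,265:365],(400,400),interpolation=cv2.INTER_CUBIC)
cv2.imwrite('pics/both11.png',np.hstack([a,b]))
"
```

```text
t 14.55 tcp [0.5575 0.1212 0.0522] stage mm [45.7  3.1] yaw 52.61 F [ 1.2  0.5 -0.6] tool z [-0.001 -0.    -1.   ]
```

View pics/both11.png

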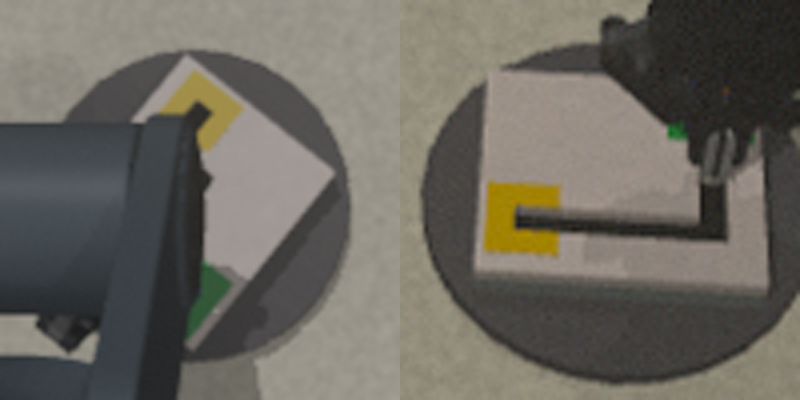

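The holder is at about stage y = 29 mm and the slot behind it is empty. I creep to the end wall.

>>> {"fn": "move_arm", "kwargs": {
  "targets": [
    {"gripper": 0,"travel": [-0.06,0,0],"rot": [0,0,0]},
    {"gripper": 0,"travel": [-0.06,0,0],"rot": [0,0,0]},
    {"gripper": 0,"travel": [-0.06,0,0],"rot": [0,0,0]},
    {"gripper": 0,"travel": [-0.06,0,0],"rot": [0,0,0]},
    {"gripper": 0,"travel": [0,0,0],"rot": [0,0,0]}
  ]
}}

```text
t: 15.12
tcp_pos: [0.5543, 0.1166, 0.0523]
tool_rot: [0.896, 0.443, -0.0, -0.0]
force: [0.9, 0.2, 0.8]
finger_gap: 0.002
```

>>> {"fn": "move_arm", "kwargs": {
  "targets": [
    {"gripper": 0,"travel": [-0.04,0,0],"rot": [0,0,0]},
    {"gripper": 0,"travel": [-0.04,0,0],"rot": [0,0,0]},
    {"gripper": 0,"travel": [0,0,0],"rot": [0,0,0]}
  ]
}}

```text
t: 15.37
tcp_pos: [0.5542, 0.1155, 0.0527]
tool_rot: [0.896, 0.443, 0.001, 0.0]
force: [1.6, 1.7, 1.1]
finger_gap: 0.0
```

```bash
python3 -c "
from h import *
s,d=look('w12')
"
```

```text
t 15.37 tcp [0.5542 0.1155 0.0527] stage mm [44.9  9.7] yaw 52.6 F [1.6 1.7 1.1] tool z [ 0.002  0.001 -1.   ]
```

>>> {"fn": "move_arm", "kwargs": {
  "targets": [
    {"gripper": 0,"travel": [-0.04,0,0],"rot": [0,0,0]},
    {"gripper": 0,"travel": [0,0,0],"rot": [0,0,0]}
  ]
}}

```text
t: 15.58
tcp_pos: [0.5542, 0.1149, 0.053]
tool_rot: [0.896, 0.443, 0.002, 0.0]
force: [2.3, 4.2, 3.5]
finger_gap: 0.004
```

```bash
python3 -c "
from h import *
s,d=look('w13')
"
```

```text
t 15.58 tcp [0.5542 0.1149 0.053 ] stage mm [44.5 10.1] yaw 52.6 F [2.3 4.2 3.5] tool z [ 0.004  0.001 -1.   ]
```

The end wall is felt at about 6 N. I back off gently along tool +x, then rise and move aside to look.

>>> {"fn": "move_arm", "kwargs": {
  "targets": [
    {"gripper": 0,"travel": [0.06,0,0],"rot": [0,0,0]},
    {"gripper": 0,"travel": [0.1,0,0],"rot": [0,0,0]},
    {"gripper": 0,"travel": [0.3,0,0],"rot": [0,0,0]},
    {"gripper": 0,"travel": [0.6,0,0],"rot": [0,0,0]},
    {"gripper": 0,"travel": [0.5,0,-0.5],"rot": [0,0,0]},
    {"gripper": 0,"travel": [0,0,-0.9],"rot": [0,0,0]},
    {"gripper": 0,"travel": [0,0,-1.0],"rot": [0,0,0]},
    {"gripper": 0,"travel": [0,0,-1.0],"rot": [0,0,0]},
    {"gripper": 0,"travel": [0,0.5,-1.0],"rot": [0,0,0]},
    {"gripper": 0,"travel": [0,0.8,-1.0],"rot": [0,0,0]},
    {"gripper": 0,"travel": [0,0.8,-1.0],"rot": [0,0,0]},
    {"gripper": 0,"travel": [0,0.9,-0.8],"rot": [0,0,0]},
    {"gripper": 0,"travel": [0,0.9,-0.4],"rot": [0,0,0]},
    {"gripper": 0,"travel": [0,0.9,0],"rot": [0,0,0]},
    {"gripper": 0,"travel": [0,0.5,0],"rot": [0,0,0]},
    {"gripper": 0,"travel": [0,0,0],"rot": [0,0,0]},
    {"gripper": 0,"travel": [0,0,0],"rot": [0,0,0]}
  ]
}}

```text
t: 17.05
tcp_pos: [0.6806, 0.0648, 0.241]
tool_rot: [0.897, 0.443, -0.002, -0.001]
force: [0.0, 0.1, -0.1]
finger_gap: 0.001
```

```bash
python3 -c "
from h import *
s,d=look('w14')
from station import imaging
for n in ('top','scene'):
    e=imaging.snapshot(n); pickle.dump(e,open(n+'14.pkl','wb')); cv2.imwrite('pics/'+n+'14.png',e['img'][:,:,::-1])
"
```

```text
t 17.05 tcp [0.6806 0.0648 0.241 ] stage mm [-86.3 -26.8] yaw 52.57 F [ 0.   0.1 -0.1] tool z [-0.004  0.    -1.   ]
```

View pics/w14.png

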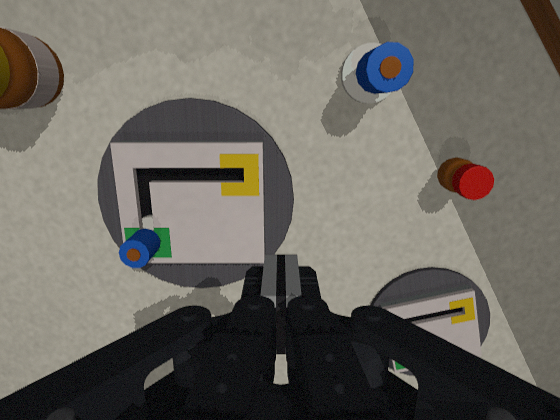

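View pics/scene14.png

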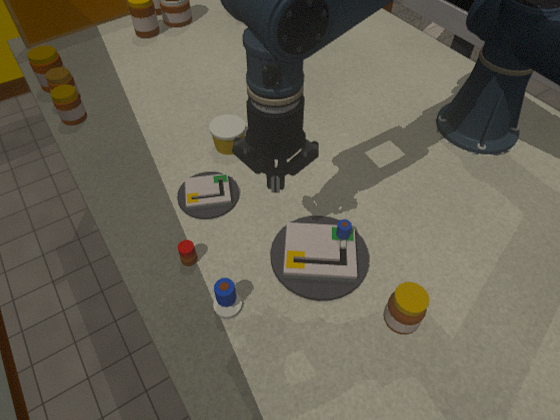

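The holder stands in the green area: (137,252) in the wrist view, (344,230) in the scene view. I'll measure it closely.

```bash
python3 -c "
from h import *
s,d=pickle.load(open('w14.pkl','rb')); e=pickle.load(open('scene14.pkl','rb')); t=pickle.load(open('top14.pkl','rb'))
a=cv2.resize(d['img'][200:280,90:190,::-1],(500,400),interpolation=cv2.INTER_CUBIC)
b=cv2.resize(e['img'][210:270,310:370,::-1],(300,300),interpolation=cv2.INTER_CUBIC)
b=np.vstack([b,np.zeros((100,300,3),np.uint8)])
cv2.imwrite('pics/c14.png',np.hstack([a,b]))
t2=t['img'][175:295,185:305,::-1]; cv2.imwrite('pics/t14.png',cv2.resize(t2,(600,600),interpolation=cv2.INTER_CUBIC))
# refit the stage in this view from predicted corners
X=np.array([[70,-60,32],[-70,-60,32],[52,-37,32],[-70,60,32],[45,35,32],[45,35,68]])/1000
print('pred px wrist',proj(d,S2W(P,X)).round(1).tolist())
print('pred px scene',proj(e,S2W(P,X)).round(1).tolist())
print('pred px top',proj(t,S2W(P,X)).round(1).tolist())
"
```

```text
pred px wrist [[109.8, 142.4], [262.7, 142.3], [132.3, 167.3], [264.4, 262.8], [147.6, 239.5], [133.5, 254.1]]
pred px scene [[355.8, 275.3], [282.0, 270.7], [345.9, 264.3], [285.6, 220.9], [341.3, 233.8], [343.5, 223.1]]
pred px top [[197.3, 242.8], [240.6, 190.6], [211.5, 242.9], [285.4, 226.0], [240.8, 262.2], [238.9, 261.6]]
```

View pics/c14.png

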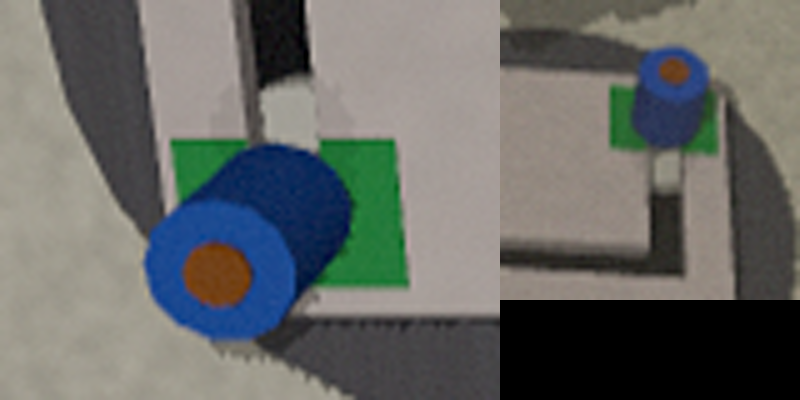

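View pics/t14.png

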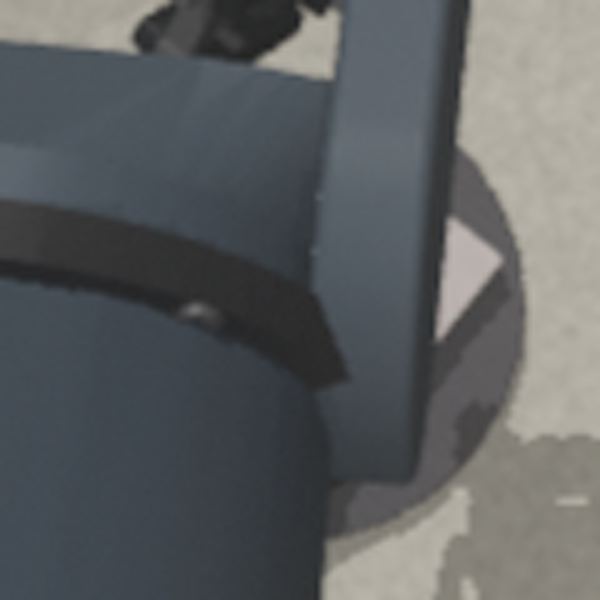

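```bash
python3 -c "
from h import *
s,d=pickle.load(open('w14.pkl','rb')); e=pickle.load(open('scene14.pkl','rb'))
h=ray(d,(90+220.5/5-.5,200+270.5/5-.5),.068); print('wrist holder stage mm',1e3*st(h))
h=ray(e,(310+173/5-.4,210+74/5-.4),.068); print('scene holder stage mm (scene-fit stage)',1e3*st(h,np.array([.5954,.1011,2.4865])))
from station import readout
q=readout.sense(); print(q['t'],np.round(q['force'],1),np.abs(q['qd']).max())
"
```

```text
wrist holder stage mm [44.90207314 34.53422166]
scene holder stage mm (scene-fit stage) [42.87250278 35.95807071]
17.2 [ 0.6  0.1 -0.4] 0.006813613737696601
```

The wrist view puts the holder 0.5 mm from view_end and the scene view about 2.3 mm. It stands upright and at rest, and the hand is clear. I hand in.

```bash
python3 -c "
from station import sign_off
print(sign_off())
"
```

```text
the job is handed in; nothing more can be done
None
```

I pushed the blue holder with the shut fingertips along the long leg to the corner, then along the short leg to the green-marked viewing end. At both ends I stopped when the wall was felt, at about 5–6 N. Then I backed the hand off and raised it clear, and handed in at about 17 s.

**Position:** In the last check the wrist camera put the holder's axis at stage (44.9, 34.5) mm, about 0.5 mm from the viewing-end point (45, 35). The scene camera gave (42.9, 36.0) mm, about 2.3 mm off. The two disagree by about 2.5 mm, and I put that down to the scene camera's calibration, which already differed by a few millimetres when I located the stage. Both are inside the 5 mm limit. The arm blocked the top camera, so it gave no third reading.

**Holder:** It stood upright in the pictures, with no sign of lifting. I did not measure its height or tilt directly.

**Other checks:** The hand was clear with the wrist force near zero. The jar, tub and vial looked undisturbed and were never approached.

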